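# Free a stuck sample tube from a crowded slanted tote

### The arm

A 6-joint arm with a two-finger parallel gripper is mounted at the origin on a cart in front of the work surface, level with it; the furniture and walls round the work are solid. World frame = base frame: x ahead of the robot, y to its left, z up, the work surface at z = 0. Lengths are in m, angles in degrees, forces in N, time in s.
With the tool pointing down it reaches from about 0.4 to 0.825 m from the base axis. Payload 7 kg.
Tool frame: the origin (TCP) lies between the finger pads; the fingertips stand ctrl.nose_length ahead of it and the grasp point (between the pads) lies 2 mm behind it (ctrl.nose_length is the distance from the TCP to the fingertips, in m); z points along the fingers, y is the line along which they close (so a half turn about z gives the same grasp; the last joint's range is limited). The gripper opens to 88 mm and grips with 3 to 60 N. Pads are 19 mm wide; open, the fingers measure 130 mm over their backs; the gripper's body (78 mm by 193 mm) begins 47 mm behind the grasp point.
Start: joints at [-49.956, 20.546, 0.682, 0, -70.136, -16.507], TCP at [0.27, -0.619, 0.244] pointing down, gripper open.
Joint ranges: [-176.03, 176.03], [-82.01, 121.73], [-58.28, 71.71], [-173.87, 95.51], [-174.79, -0.11], [-173.66, 173.66]. Speed limits (degrees/s): [136.94, 136.94, 172.46, 180, 180, 180].

### API

Orientations are given as [roll, pitch, yaw] about the fixed x, y, z axes, in that order (R = Rz(yaw) Ry(pitch) Rx(roll)).
In Python, from plant import ctrl gives the robot as it stands.
- The arm moves only by the tool apply_moves, never from a script. Its argument "commands" is a list of rows, each a list of 3 entries, a list of its own where there are three numbers: the shift along the world's x, y, z in cm, then the turn about the world's z in rad, then the closure, from 0 (fully open) to 1 (shut). In form: [[[x, y, z], turn, jaw], ...]. A call has 1 to 20 rows; each row is the pose to reach, as a shift and turn from the pose commanded when the call began; what a row does not reach only later rows make up. A row lasts 1/12 s, in which the tool goes at most 41.7 mm and 7.16 degrees, less where a joint would pass 70% of its speed; a pose out of reach is approached as far as the arm can. A call with a gripper value outside its range is refused whole. The fingers move at their own pace and stop on an object; the grip force is fixed at half the most. Time passes only in rows, so rows that repeat a pose let the fingers close. It gives the time, the measured TCP pose, the force, the opening and the grip force at its end, in the units of the state.
- ctrl.get_obs(): the state, without advancing time (a new reading comes with each control period).
- ctrl.snapshot(name): name is "side" or "top" or "wrist"; returns a dict with "img" (384x512x3 uint8, red, green, blue), "fx", "fy", "cx", "cy" (pixels), "T" (4x4, takes a point from camera to world coordinates). Camera axes: x right, y up, looking along -z (the intrinsics and any distortion apply to the point x, -y, -z); pixel columns grow to the right and rows downward; lengths in m; the calibration is good to about 2 mm. A picture is of the moment at which its call begins. There is no depth.
- ctrl.close_job(): hands the job in; it is judged then, once.
Trained networks look in a picture, given as the dict that the camera call returned (one of the last four; its "shot" number tells which), for a name from the list of things; names that differ only in an ending like _2 or _b are one class to them, and where a whole thing is asked for, a point or a joint stands for the part that bears it (a point fixed in the world has none). Each returns a list of dicts, best first, with "score" (0 to 1); they miss things now and then, are a little off and sometimes report something else, mostly with a low value. They report only what shows in the picture. A call takes as long as a camera call.
- ctrl.search_frame(picture, target): "at" ([column, row] in pixels, amid what is visible of it).
- ctrl.spot_point(picture, target): "at" ([column, row] in pixels: a listed point, or the origin of a listed thing).
The state is a dict: "clock": time; "joint_pos": joint angles; "qvel": joint speeds; "tau": joint torques, N m; "tool_pos": TCP position; "orientation": TCP orientation; "force": force on the tool from outside, world axes, zero at the start; "moment": the same for the moment, N m; "opening": finger opening in m; "gripper_force": force on a finger pad.
Only numpy, scipy, OpenCV 4.12 (cv2) and the standard library are available. Lean on these libraries where they do the work, as an engineer would, in place of code of your own. Each camera call takes 0.05 s, during which the arm holds its last target. There are 200 camera calls.

### The job

The red-capped sample tube is stuck tight in its rubber-gripped socket of the grey carrier block in the slanted tote. Twist it to and fro while drawing it out along its slant, so that the block stays seated and is not hauled up with it, and leave the other two tubes in their sockets and the bottle and carton behind them undisturbed. Then stand the red-capped tube upright, fully home, in any hole of the white rack and let go.

Things in the scene. Friction and masses are not known exactly. Their poses are not given: they have to be found in the camera images.
- tube_red: The tube to fetch, in one of the block's three sockets: cream 50 ml screw-cap tube, bright red ribbed cap, 118.5 mm long, about 70 g. Origin at the bottom tip on its axis, z along it towards the cap. Body 28 to 29 mm wide from z = 16 mm up, below that a cone to a 6 mm tip; cap 34.5 mm wide, z = 106 to 118.5 mm. Grip it by the cap.
- tube_red_cap (a point): middle of the red cap, on the tube's axis, 112 mm from the tip: the place to grip (34.5 mm wide)
- tube_blue: same tube with a dark blue cap, stays in its socket
- tube_white: same tube with a cream-white cap, stays in its socket
- block: Loose grey plastic block 72 x 210 x 50 mm, about 0.9 kg, on the sloping tote floor against the tote's front wall. Origin under its centre; z square to the tote floor (leaning 25 degrees from vertical towards the robot), y along the row of sockets. Three sockets 30 mm wide, 42 mm deep at x = 0, y = -62, 0, 62 mm. Tube tips rest 8 mm above its underside, caps stand 64 to 76 mm above its top.
- socket1 (a point): mouth of the middle socket, on the block's top face. Deep in each socket three sprung rubber lips hug the tube: pulled straight it holds with 25 to 30 N and the block comes up with it (an end of it from about 10 N). With the tube turning at its 14 mm radius several times as fast as it rises, a few N along its axis suffice; after 12 mm of rise the cone passes the lips and it is free.
- block_left (a point): middle of the top edge region at the +y end of the block, 100 mm from its centre, on its top face
- block_right (a point): the same at the -y end
- tote: Grey-blue plastic tote 236 x 340 mm, walls 5 mm thick, front wall 55 mm and others 90 mm high inside, fixed on a wire stand that slants it 25 degrees towards the robot (its own -x). Origin on the bench under the middle of the block; z vertical, y along its width. Upper edge of the front wall about 155 mm, of the back wall about 280 mm above the bench.
- bottle: bystander: clear reagent bottle with pink contents and blue cap, 56 mm diameter, 105 mm tall, standing on the sloping floor just behind the middle of the block; origin under its base, z along its axis
- film_box: bystander: white and green carton 62 x 132 x 58 mm behind the +y half of the block; origin under its centre. (Behind the -y half lie a roll of tape and two petri dishes; an amber bottle 46 mm wide, 85 mm tall and three vials 34 mm tall stand beside the block's ends.)
- rack: white two-tier tube rack 110 x 164 x 68 mm, fixed, empty. Origin under its centre, z up. Six round holes 33 mm wide through top plate (upper face 68 mm high) and lower plate (26 to 30 mm), at x = -25 or 25, y = -50, 0 or 50 mm. A tube stands on the 4 mm base plate, the middle of its cap then 116 mm above the bench.
- hole0 (a point): mouth of a rack hole: its centre on the top face, 68 mm above the bench (rack frame x = -25, y = -50 mm)
- hole1 (a point): mouth of a rack hole: its centre on the top face, 68 mm above the bench (rack frame x = -25, y = 0 mm)
- hole2 (a point): mouth of a rack hole: its centre on the top face, 68 mm above the bench (rack frame x = -25, y = 50 mm)
- hole3 (a point): mouth of a rack hole: its centre on the top face, 68 mm above the bench (rack frame x = 25, y = -50 mm)
- hole4 (a point): mouth of a rack hole: its centre on the top face, 68 mm above the bench (rack frame x = 25, y = 0 mm)
- hole5 (a point): mouth of a rack hole: its centre on the top face, 68 mm above the bench (rack frame x = 25, y = 50 mm)

How it is judged (in metres and radians):
On the way:
1. the red-capped tube is drawn clear of its socket while the block stays seated (z of tube_red in the frame of block above 0.06 m and distance of each of block_left, block_right from where it was at the start of the episode below 0.012 m), for 0.1 s.
At the end, for the whole second after the job is handed in: Red-capped tube in a rack hole, tip under 12 mm above the bench, leaning under 0.2 rad, at rest, released; both block ends within 12 mm of their start; blue- and white-capped tubes raised less than 8 mm in their sockets; bottle and carton within 30 mm of their start (z of tube_red in the frame of rack between 0 and 0.012 m and x of tube_red in the frame of rack between -0.05 and 0.05 m and y of tube_red in the frame of rack between -0.075 and 0.075 m and angle between tube_red's own z axis and vertical below 0.2 rad and linear speed of tube_red below 0.02 m/s and contact force between the fingers and tube_red below 0.5 N and distance of each of block_left, block_right from where it was at the start of the episode below 0.012 m and z of each of tube_blue, tube_white in the frame of block below 0.016 m and distance of each of bottle, film_box from where it was at the start of the episode below 0.03 m); the robot touches nothing.
It fails at once if the block is lifted, tipped or shoved: an end of it more than 12 mm from where it lay (distance of any of block_left, block_right from where it was at the start of the episode above 0.012 m).
It fails at once if another tube is drawn up more than 15 mm (z of any of tube_blue, tube_white in the frame of block above 0.023 m).
It fails at once if the bottle or the carton is knocked more than 40 mm (distance of any of bottle, film_box from where it was at the start of the episode above 0.04 m).
It also fails if it takes over 48 s, if anything falls off the work surface, if the arm or the gripper's body presses on something with over 40 N, if the wrist force passes 120 N, or if a joint passes its speed limit or range.

## Working session

There is one attempt and no reset: what is moved stays moved. The work goes in short steps, Python scripts to look and compute and a tool call to move; the robot and the scene stay as the last step left them, time stands still between calls to the robot, and variables do not carry over. Pictures are saved under pics/ and viewed, at most 10 in all, crops included, and the job is handed in when it is done.

Besides the shell and the picture viewer there is one more tool, called after "Call:" as name([rows], argument=value, ...), one row to a line, values as JSON. apply_moves: Moves the arm, as the interface text tells. Its arguments: {"type":"object","properties":{"commands":{"type":"array"}},"required":["commands"]}

```bash
mkdir -p pics
cat > h.py <<'E'
import numpy as np, cv2
from plant import ctrl
def snap(n,f=None):
    s=ctrl.snapshot(n)
    if f: cv2.imwrite('pics/'+f,s['img'][:,:,::-1])
    return s
def ray(s,p):
    d=np.array([(p[0]-s['cx'])/s['fx'],-(p[1]-s['cy'])/s['fy'],-1.]); T=np.array(s['T'])
    d=T[:3,:3]@d; return T[:3,3],d/np.linalg.norm(d)
def onz(s,p,z):
    o,d=ray(s,p); return o+d*(z-o[2])/d[2]
def tri(L):
    A=0;b=0
    for o,d in L:
        P=np.eye(3)-np.outer(d,d);A=A+P;b=b+P@o
    X=np.linalg.solve(A,b)
    return X,[round(1e3*float(np.linalg.norm((np.eye(3)-np.outer(d,d))@(X-o))),1) for o,d in L]
def proj(s,X):
    T=np.array(s['T']);c=T[:3,:3].T@(np.asarray(X)-T[:3,3]);return s['cx']+s['fx']*c[0]/-c[2],s['cy']-s['fy']*c[1]/-c[2]
E
python3 - <<'E'
from h import *
print(ctrl.nose_length, ctrl.get_obs())
S={n:snap(n) for n in('side','top')}
print([k for k in S['top'] if k!='img'])
for n,s in S.items(): print(n,s['fx'],np.round(s['T'],3).tolist(),{k:v for k,v in s.items() if k not in('img','T')})
cv2.imwrite('pics/a.png',np.vstack([S['side']['img'],S['top']['img']])[:,:,::-1].copy())
for t in ['tube_red','tube_red_cap','tube_blue','tube_white','socket1','block_left','block_right','block','bottle','film_box','rack','hole0','hole1','hole2','hole3','hole4','hole5']:
    R=[];o=t
    for n,s in S.items():
        r=ctrl.spot_point(s,t)
        if r: R.append(ray(s,r[0]['at'])); o+=f" {n} {np.round(r[0]['at'])} {r[0]['score']:.2f}"
    print(o, [np.round(tri(R)[0],3),tri(R)[1]] if len(R)>1 else '')
E
```

```text
0.017 {'clock': 0.0, 'joint_pos': array([-4.99568885e+01,  2.05918669e+01,  6.34319633e-01, -2.14383231e-02,
       -7.01365725e+01, -1.65081373e+01]), 'qvel': array([ 0.03513945,  0.12328628,  0.05790457, -0.0595586 , -0.05724547,
       -0.04538671]), 'tau': array([-2.79102887e-04, -5.82721245e+01,  2.93045962e+01,  6.99710727e+00,
        6.85335224e-03, -1.41516525e-04]), 'tool_pos': array([ 0.26934499, -0.61842588,  0.2426178 ]), 'orientation': array([ 1.79904033e+02, -7.42441404e-03, -1.56472320e+02]), 'force': array([-0.0718312 , -0.49617592, -0.16402199]), 'moment': array([-0.05079647,  0.00651154, -0.01332401]), 'gripper_force': 0.0, 'opening': 0.08775298356826182}
['fx', 'fy', 'cx', 'cy', 'T', 'shot']
side 400.87826314269637 [[0.994, 0.027, -0.104, 0.451], [-0.107, 0.358, -0.928, -0.867], [0.012, 0.933, 0.359, 0.491], [0.0, 0.0, 0.0, 1.0]] {'fx': 400.87826314269637, 'fy': 400.87826314269637, 'cx': 258.87342815410045, 'cy': 194.10988453051303, 'shot': 1}
top 378.9833519081136 [[-0.02, 0.982, -0.188, 0.367], [-1.0, -0.017, 0.018, -0.042], [0.015, 0.188, 0.982, 1.016], [0.0, 0
[... 933 characters left out ...]
36, 0.151]), [5.2, 5.2]]
rack side [250. 330.] 0.68 top [343. 217.] 0.87 [array([ 0.502, -0.289,  0.008]), [1.6, 1.6]]
hole0 side [238. 306.] 0.94 top [362. 198.] 0.88 [array([ 0.507, -0.32 ,  0.089]), [28.4, 28.4]]
hole1 side [238. 306.] 0.94 top [362. 198.] 0.88 [array([ 0.507, -0.32 ,  0.089]), [28.4, 28.4]]
hole2 side [238. 306.] 0.94 top [362. 198.] 0.88 [array([ 0.507, -0.32 ,  0.089]), [28.4, 28.4]]
hole3 side [238. 306.] 0.94 top [362. 198.] 0.88 [array([ 0.507, -0.32 ,  0.089]), [28.4, 28.4]]
hole4 side [238. 306.] 0.94 top [362. 198.] 0.88 [array([ 0.507, -0.32 ,  0.089]), [28.4, 28.4]]
hole5 side [238. 306.] 0.94 top [362. 198.] 0.88 [array([ 0.507, -0.32 ,  0.089]), [28.4, 28.4]]
```

View pics/a.png

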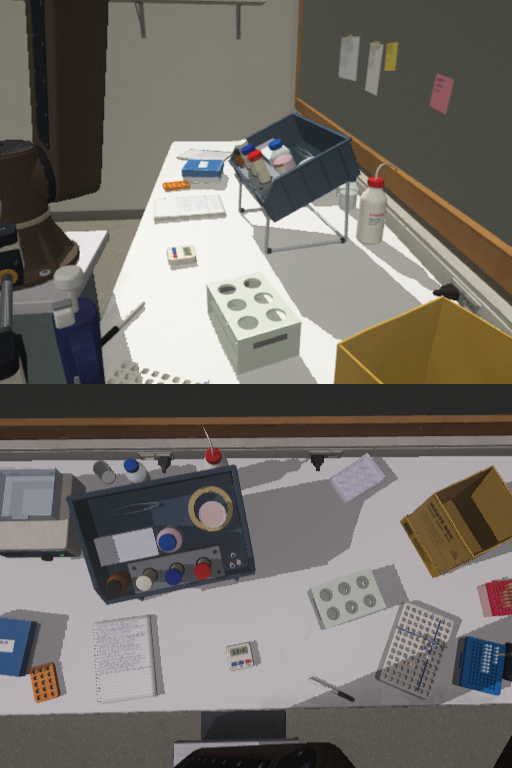

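Call:
apply_moves([
  [[0, 0, 4], 0, 0.2],
  [[0, 0, 8], 0, 0.5],
  [[3, 4, 12], -0.1, 0.5],
  [[27.6, 68.2, 12], -0.22, 0.5],
  [[27.6, 68.2, 12], -0.22, 0.5],
  [[27.6, 68.2, 12], -0.22, 0.5],
  [[27.6, 68.2, 12], -0.22, 0.5],
  [[27.6, 68.2, 12], -0.22, 0.5],
  [[27.6, 68.2, 12], -0.22, 0.5],
  [[27.6, 68.2, 12], -0.22, 0.5],
  [[27.6, 68.2, 12], -0.22, 0.5],
  [[27.6, 68.2, 12], -0.22, 0.5],
  [[27.6, 68.2, 12], -0.22, 0.5],
  [[27.6, 68.2, 12], -0.22, 0.5],
  [[27.6, 68.2, 12], -0.22, 0.5],
  [[27.6, 68.2, 12], -0.22, 0.5],
  [[27.6, 68.2, 12], -0.22, 0.5],
  [[27.6, 68.2, 12], -0.22, 0.5],
  [[27.6, 68.2, 12], -0.22, 0.5],
  [[27.6, 68.2, 12], -0.22, 0.5],
])

```text
clock: 3.47
tool_pos: [0.5459, 0.0657, 0.3639]
orientation: [180.0, 0.0, -169.0]
force: [1.7, -0.1, 0.1]
opening: 0.0438
gripper_force: 0.0
```

Run:
```python
from h import *
s=snap('wrist','w1.png'); t=snap('top'); 
import pickle; pickle.dump((s,t),open('w1.pkl','wb'))
print(np.round(s['T'],3).tolist(),s['fx'],ctrl.get_obs()['tool_pos'])
for n in ['tube_red_cap','block_right','block_left','socket1']:
    r=ctrl.spot_point(s,n); print(n,[(np.round(q['at'],1),round(q['score'],2)) for q in r[:2]])
```

```text
[[-0.191, -0.951, -0.242, 0.482], [0.982, -0.185, -0.048, 0.053], [0.001, -0.246, 0.969, 0.505], [0.0, 0.0, 0.0, 1.0]] 264.3468587194843 [0.54689628 0.06751129 0.36255463]
tube_red_cap [(array([248.2, 182.9]), 0.95), (array([ 11.3, 118.7]), 0.22)]
block_right [(array([223.7, 198. ]), 0.63), (array([ 71.7, 108.3]), 0.51)]
block_left [(array([370.5, 198.5]), 0.66)]
socket1 [(array([296., 194.]), 0.91)]
```

View pics/w1.png

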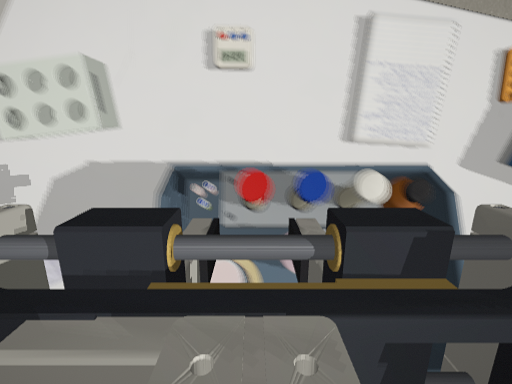

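```bash
cat >> h.py <<'E'
def red(s,box):
    x0,y0,x1,y1=box; h=cv2.cvtColor(s['img'][y0:y1,x0:x1].copy(),cv2.COLOR_RGB2HSV)
    m=(((h[...,0]<8)|(h[...,0]>172))&(h[...,1]>150)&(h[...,2]>70)).astype(np.uint8)
    n,l,st,c=cv2.connectedComponentsWithStats(m); i=1+np.argmax(st[1:,4]); 
    X,Y,W,H=st[i,:4]; return (c[i]+[x0,y0]).round(1),(X+x0,Y+y0,W,H,st[i,4])
def blue(s,box):
    x0,y0,x1,y1=box; h=cv2.cvtColor(s['img'][y0:y1,x0:x1].copy(),cv2.COLOR_RGB2HSV)
    m=((abs(h[...,0].astype(int)-115)<12)&(h[...,1]>180)&(h[...,2]>60)).astype(np.uint8)
    n,l,st,c=cv2.connectedComponentsWithStats(m); i=1+np.argmax(st[1:,4]); 
    X,Y,W,H=st[i,:4]; return (c[i]+[x0,y0]).round(1),(X+x0,Y+y0,W,H,st[i,4])
E
python3 - <<'E'
from h import *
import pickle
s,t=pickle.load(open('w1.pkl','rb'))
S=snap('side')
wr,wb=red(s,(220,150,290,220)),blue(s,(285,160,340,215)); 
sr=red(S,(230,130,275,175))
print(wr,wb,sr)
print('red w+side',tri([ray(s,wr[0]),ray(S,sr[0])]))
for z in(.215,.225,.235): print(z,onz(s,wr[0],z),onz(s,wb[0],z))
c=t['img'][150:220,120:260]; print()
try:
  tr=red(t,(185,160,225,205)); print(tr); print('w+top',tri([ray(s,wr[0]),ray(t,tr[0])]))
except Exception as e: print(e)
print('socket1,L,R ray z=.16', [onz(s,p,.16).round(4) for p in((296,194),(370.5,198.5),(223.7,198))])
E
```

```text
(array([254.3, 186. ]), (np.int32(240), np.int32(171), np.int32(30), np.int32(31), np.int32(697))) (array([312.5, 186.3]), (np.int32(298), np.int32(172), np.int32(28), np.int32(30), np.int32(576))) (array([254.1, 155.2]), (np.int32(247), np.int32(150), np.int32(15), np.int32(12), np.int32(115)))
red w+side (array([0.54262803, 0.06576347, 0.23090978]), [0.0, 0.0])
0.215 [0.54613302 0.06650269 0.215     ] [0.53395253 0.13093628 0.215     ]
0.225 [0.5439179  0.06603837 0.225     ] [0.53215674 0.12825373 0.225     ]
0.235 [0.54170278 0.06557405 0.235     ] [0.53036096 0.12557119 0.235     ]

(array([201.8, 186.6]), (np.int32(194), np.int32(179), np.int32(17), np.int32(16), np.int32(212)))
w+top (array([0.55510409, 0.0684877 , 0.17220397]), [0.5, 0.5])
socket1,L,R ray z=.16 [array([0.5584, 0.1264, 0.16  ]), array([0.5453, 0.2271, 0.16  ]), array([0.5826, 0.0316, 0.16  ])]
```

Call:
apply_moves([
  [[0, 0, -4], 0, 0.5],
  [[0, 0, -8], 0, 0.5],
  [[0, 0, -9.5], 0, 0.5],
  [[0, 0, -9.5], 0, 0.5],
  [[0, 0, -9.5], 0, 0.5],
])

```text
clock: 4.23
tool_pos: [0.5454, 0.062, 0.2691]
orientation: [-180.0, -0.0, -169.1]
force: [0.4, -0.2, 1.0]
opening: 0.0434
gripper_force: 0.0
```

Run:
```python
from h import *
P=[]
for i in range(4):
    s=snap('wrist','w2.png'); o=ctrl.get_obs(); P.append(o['tool_pos'])
S=snap('side')
print(np.round(P,4),np.mean(P,0),o['orientation'],o['opening'])
wr=red(s,(180,100,340,260));wb=blue(s,(285,100,420,260));sr=red(S,(230,130,275,175));print(wr,wb,sr)
print('red w+side',tri([ray(s,wr[0]),ray(S,sr[0])]))
for z in(.225,.231,.235):
  a,b=onz(s,wr[0],z),onz(s,wb[0],z); print(z,a,b,np.linalg.norm(a-b))
```

```text
[[0.5462 0.0624 0.2703]
 [0.5465 0.0628 0.2708]
 [0.5466 0.063  0.2708]
 [0.5464 0.0631 0.2707]] [0.54644331 0.06282742 0.27064436] [ 179.96883675    0.19639136 -169.0869321 ] 0.04381543457132068
(array([251.8, 210.7]), (np.int32(228), np.int32(187), np.int32(49), np.int32(48), np.int32(1874))) (array([334.9, 202.2]), (np.int32(313), np.int32(187), np.int32(51), np.int32(44), np.int32(984))) (array([254.1, 155.4]), (np.int32(247), np.int32(150), np.int32(15), np.int32(12), np.int32(114)))
red w+side (array([0.54148415, 0.06052581, 0.23166748]), [0.7, 0.7])
0.225 [0.54293366 0.06089419 0.225     ] [0.52483099 0.11985799 0.225     ] 0.06168010903767595
0.231 [0.54098341 0.06055667 0.231     ] [0.52346102 0.11763038 0.231     ] 0.05970295044223132
0.235 [0.53968325 0.06033166 0.235     ] [0.52254771 0.11614531 0.235     ] 0.05838484471193494
```

View pics/w2.png

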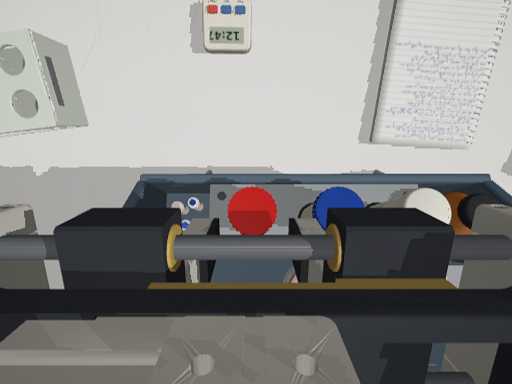

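Call:
apply_moves([
  [[-0.3, -0.2, -1], 0, 0.5],
  [[-0.3, -0.2, -2], 0, 0.5],
  [[-0.3, -0.2, -3], 0, 0.5],
  [[-0.3, -0.2, -3.8], 0, 0.5],
  [[-0.3, -0.2, -4.6], 0, 0.5],
  [[-0.3, -0.2, -4.6], 0, 0.5],
])

```text
clock: 4.98
tool_pos: [0.5416, 0.0609, 0.2202]
orientation: [-180.0, -0.2, -169.1]
force: [-0.3, 0.1, -0.5]
opening: 0.0438
gripper_force: 0.0
```

Call:
apply_moves([
  [[0, 0, 0], 0, 0.6],
  [[0, 0, 0], 0, 0.7],
  [[0, 0, 0], 0, 1],
  [[0, 0, 0], 0, 1],
  [[0, 0, 0], 0, 1],
  [[0, 0, 0], 0, 1],
])

```text
clock: 5.48
tool_pos: [0.5427, 0.0611, 0.2227]
orientation: [180.0, 0.0, -169.1]
force: [1.1, -0.8, -1.0]
opening: 0.0318
gripper_force: 30.0
```

Run:
```python
from h import *
s=snap('wrist'); S=snap('side');o=ctrl.get_obs()
im=np.hstack([s['img'][120:300,130:400],cv2.resize(S['img'][110:230,210:390],(270,180))]); cv2.imwrite('pics/w3.png',cv2.resize(im,(800,267))[:,:,::-1])
print(o)
```

```text
{'clock': 5.5833, 'joint_pos': array([ 2.69952537e+01,  9.29463611e+00, -1.74638924e+01,  5.71496465e-03,
       -6.32211953e+01, -1.06069416e+02]), 'qvel': array([ 0.04376114,  0.04138284,  0.01032172, -0.02454061,  0.08192654,
       -0.01264267]), 'tau': array([  0.48842087, -41.63483262,  28.01671207,   6.41880199,
        -0.20210875,   0.05363261]), 'tool_pos': array([0.54262714, 0.06113655, 0.22275035]), 'orientation': array([ 1.79999291e+02,  2.08963649e-02, -1.69071589e+02]), 'force': array([ 0.35004542,  0.30092255, -1.82868974]), 'moment': array([-0.24592164, -0.28208222, -0.00485842]), 'gripper_force': 29.9997954976061, 'opening': 0.03227565410945009}
```

View pics/w3.png

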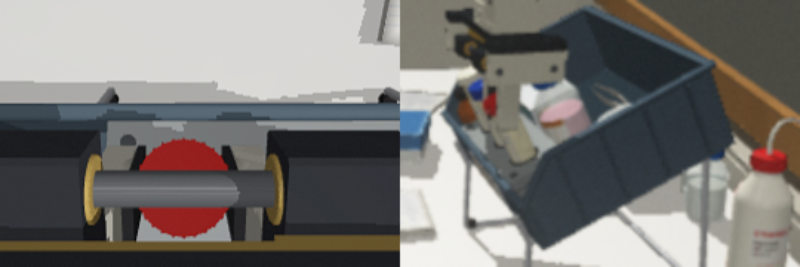

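Call:
apply_moves([
  [[0, 0, 0], 0.12, 1],
  [[0, 0, 0.01], 0.24, 1],
  [[0, 0, 0.02], 0.12, 1],
  [[-0.01, 0, 0.04], 0, 1],
  [[-0.02, 0, 0.06], -0.12, 1],
  [[-0.03, -0.01, 0.07], -0.24, 1],
  [[-0.04, -0.01, 0.09], -0.12, 1],
  [[-0.05, -0.01, 0.11], 0, 1],
  [[-0.06, -0.01, 0.13], 0.12, 1],
  [[-0.06, -0.01, 0.14], 0.24, 1],
  [[-0.07, -0.01, 0.16], 0.12, 1],
  [[-0.08, -0.02, 0.18], 0, 1],
])

```text
clock: 6.58
tool_pos: [0.5417, 0.0612, 0.225]
orientation: [180.0, 0.0, -169.2]
force: [-1.5, 5.0, 1.3]
opening: 0.0319
gripper_force: 30.0
```

```bash
cat > chk.py <<'E'
from h import *
import sys
w=snap('wrist');S=snap('side'); t=snap('top');o=ctrl.get_obs()
print(o['clock'],o['tool_pos'].round(4),o['orientation'].round(1),o['force'].round(1),o['moment'].round(2),o['opening'])
print('red side',red(S,(200,100,300,175)),'top',red(t,(170,140,240,220)),'wr',red(w,(180,100,340,300)))
for n in('block_left','block_right'):
  for q in(w,t):
    r=ctrl.spot_point(q,n); print(n,[(np.round(a['at'],1),round(a['score'],2),onz(q,a['at'],.162).round(4)) for a in r[:1]])
if len(sys.argv)>1: cv2.imwrite('pics/'+sys.argv[1],np.hstack([cv2.resize(S['img'][100:250,200:350],(400,400)),cv2.resize(w['img'][100:400],(400,400))])[:,:,::-1])
E
python3 chk.py
```

```text
6.7333 [0.5417 0.0614 0.225 ] [ 180.    0. -169.] [-2.1  1.6  4. ] [0.94 1.13 0.06] 0.03234773740287821
red side (array([250.7, 156.3]), (np.int32(249), np.int32(153), np.int32(4), np.int32(8), np.int32(23))) top (array([199., 191.]), (np.int32(199), np.int32(191), np.int32(1), np.int32(1), np.int32(1))) wr (array([253.8, 269.7]), (np.int32(224), np.int32(260), np.int32(60), np.int32(23), np.int32(1141)))
block_left []
block_left [(array([132.7, 194.5]), 0.74, array([0.541 , 0.2274, 0.162 ]))]
block_right []
block_right []
```

Call:
apply_moves([
  [[-0.01, 0, 0.02], -0.12, 1],
  [[-0.02, 0, 0.04], -0.24, 1],
  [[-0.03, -0.01, 0.06], -0.12, 1],
  [[-0.04, -0.01, 0.09], 0, 1],
  [[-0.05, -0.01, 0.11], 0.12, 1],
  [[-0.06, -0.01, 0.13], 0.24, 1],
  [[-0.07, -0.01, 0.15], 0.12, 1],
  [[-0.08, -0.02, 0.18], 0, 1],
  [[-0.09, -0.02, 0.2], -0.12, 1],
  [[-0.1, -0.02, 0.22], -0.24, 1],
  [[-0.11, -0.02, 0.24], -0.12, 1],
  [[-0.12, -0.02, 0.27], 0, 1],
  [[-0.13, -0.03, 0.29], 0.12, 1],
  [[-0.14, -0.03, 0.31], 0.24, 1],
  [[-0.15, -0.03, 0.33], 0.12, 1],
  [[-0.16, -0.03, 0.36], 0, 1],
])

```text
clock: 8.27
tool_pos: [0.5398, 0.0604, 0.2283]
orientation: [180.0, -0.0, -169.1]
force: [-5.2, 5.8, 5.6]
opening: 0.0316
gripper_force: 29.3
```

```bash
python3 chk.py c1.png
```

```text
8.4167 [0.5399 0.0608 0.2283] [ 180.    0. -169.] [-2.6  1.7  4.9] [0.83 1.46 0.13] 0.03154929389422189Traceback (most recent call last):
  File "chk.py", line 5, in <module>
    print('red side',red(S,(200,100,300,175)),'top',red(t,(170,140,240,220)),'wr',red(w,(180,100,340,300)))
                                                    ~~~^^^^^^^^^^^^^^^^^^^^^
  File "h.py", line 23, in red
    n,l,st,c=cv2.connectedComponentsWithStats(m); i=1+np.argmax(st[1:,4]);
                                                      ~~~~~~~~~^^^^^^^^^^
    return _wrapfunc(a, 'argmax', axis=axis, out=out, **kwds)
    return bound(*args, **kwds)
ValueError: attempt to get argmax of an empty sequence
```

Call:
apply_moves([
  [[-0.01, 0, 0.02], -0.12, 1],
  [[-0.02, 0, 0.04], -0.24, 1],
  [[-0.03, -0.01, 0.06], -0.12, 1],
  [[-0.04, -0.01, 0.09], 0, 1],
  [[-0.05, -0.01, 0.11], 0.12, 1],
  [[-0.06, -0.01, 0.13], 0.24, 1],
  [[-0.07, -0.01, 0.15], 0.12, 1],
  [[-0.08, -0.02, 0.18], 0, 1],
  [[-0.09, -0.02, 0.2], -0.12, 1],
  [[-0.1, -0.02, 0.22], -0.24, 1],
  [[-0.11, -0.02, 0.24], -0.12, 1],
  [[-0.12, -0.02, 0.27], 0, 1],
  [[-0.13, -0.03, 0.29], 0.12, 1],
  [[-0.14, -0.03, 0.31], 0.24, 1],
  [[-0.15, -0.03, 0.33], 0.12, 1],
  [[-0.16, -0.03, 0.36], 0, 1],
])

```text
clock: 9.75
tool_pos: [0.535, 0.0586, 0.2313]
orientation: [-179.9, -0.4, -169.1]
force: [-17.4, -0.7, 15.4]
opening: 0.0191
gripper_force: 28.7
```

```bash
sed -i '/^print(.red/d' chk.py; python3 chk.py c1.png
```

```text
9.9 [0.5359 0.0587 0.2314] [-179.9   -0.3 -169. ] [-7.6 -2.5  4.3] [-1.13  2.61  0.02] 0.005728063543959176
block_left [(array([253. , 275.9]), 0.19, array([0.5978, 0.0701, 0.162 ]))]
block_left [(array([130.1, 194. ]), 0.82, array([0.5422, 0.2333, 0.162 ]))]
block_right []
block_right [(array([343.2, 204. ]), 0.54, array([ 0.5106, -0.2543,  0.162 ]))]
```

View pics/c1.png

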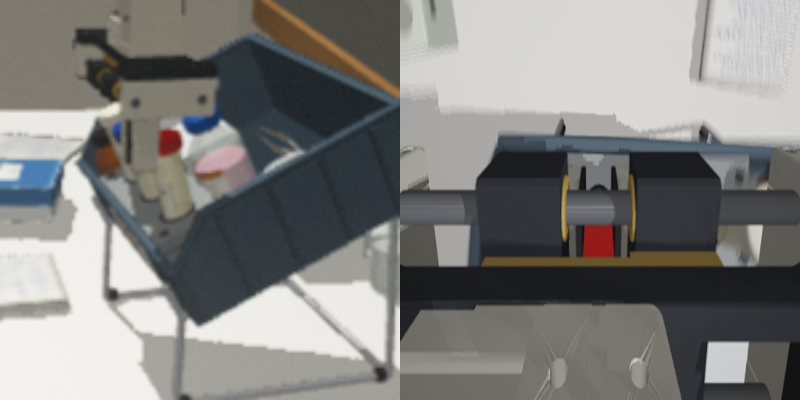

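Call:
apply_moves([
  [[-1, 0, 0], 0, 1],
  [[-1.5, 0, 1], 0, 1],
  [[-1, 0, 4], 0, 0.7],
  [[-0.5, 0, 5], 0, 0.5],
  [[-0.5, 0, 5], 0, 0.5],
  [[-0.5, 0, 5], 0, 0.5],
  [[-0.5, 0, 5], 0, 0.5],
  [[-0.5, 0, 5], 0, 0.5],
])

```text
clock: 10.77
tool_pos: [0.533, 0.0603, 0.2811]
orientation: [-180.0, -0.0, -169.0]
force: [0.8, 0.2, 0.5]
opening: 0.0346
gripper_force: 0.0
```

Run:
```python
from h import *
import pickle
snap('top'); snap('top')
w=snap('wrist');S=snap('side'); t=snap('top');o=ctrl.get_obs()
pickle.dump((w,S,t),open('w4.pkl','wb'))
print(o['clock'],o['tool_pos'].round(4),o['orientation'].round(1),o['force'].round(1),o['opening'])
r=[red(w,(180,100,340,300)),red(S,(220,120,300,175)),red(t,(170,140,240,220))]
for a in r: print(a[0],[int(v) for v in a[1]])
R=[ray(q,a[0]) for q,a in zip((w,S,t),r)]
print('ws',tri(R[:2]),'wt',tri([R[0],R[2]]),'st',tri(R[1:]),'all',tri(R))
print('proj tcp grasp in wrist', proj(w,o['tool_pos']), proj(w,o['tool_pos']+[0,0,-.017]))
im=np.hstack([cv2.resize(S['img'][120:200,220:300],(400,400)),cv2.resize(w['img'][100:300,150:350],(400,400))]);cv2.imwrite('pics/w4.png',im[:,:,::-1])
```

```text
11.0167 [0.5334 0.0603 0.2812] [-180.    -0.  -169.1] [-0.5 -0.5 -0.3] 0.043654909590512984
[253.1 225.7] [231, 213, 45, 22, 719]
[257.7 154.3] [251, 150, 14, 10, 112]
[201.4 187.9] [197, 187, 10, 3, 14]
ws (array([0.54667428, 0.06164073, 0.23252641]), [4.5, 4.5]) wt (array([0.53477663, 0.05965489, 0.25026732]), [0.6, 0.6]) st (array([0.54470883, 0.06119062, 0.23305116]), [6.3, 6.3]) all (array([0.54387377, 0.06143686, 0.23247551]), [1.9, 7.2, 5.3])
proj tcp grasp in wrist (np.float64(253.68840782359655), np.float64(242.54019551887396)) (np.float64(253.67763559452266), np.float64(231.24069346189023))
```

View pics/w4.png

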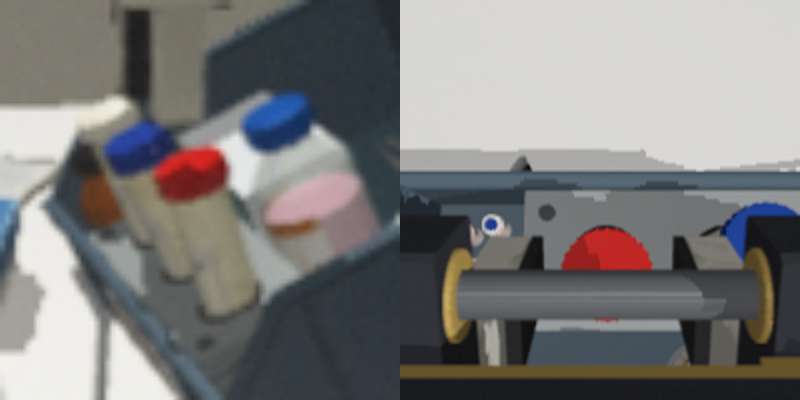

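Call:
apply_moves([
  [[1, 0, 4], 0, 0.5],
  [[1, 0, 8], 0, 0.5],
  [[1, 0, 8], 0, 0.5],
  [[1, 0, 8], 0, 0.5],
  [[1, 0, 8], 0, 0.5],
  [[1, 0, 8], 0, 0.5],
])

```text
clock: 11.52
tool_pos: [0.543, 0.0603, 0.3605]
orientation: [-180.0, -0.1, -169.1]
force: [0.5, -0.0, -0.5]
opening: 0.0436
gripper_force: 0.0
```

Run:
```python
from h import *
import pickle
for i in range(4): snap('top')
w=snap('wrist');S=snap('side');o=ctrl.get_obs()
pickle.dump((w,S),open('w5.pkl','wb'))
print(o['clock'],o['tool_pos'].round(4),o['orientation'].round(1))
r=[red(w,(180,100,340,300)),red(S,(220,120,300,175))]; b=[blue(w,(270,100,400,232)),blue(S,(235,140,257,160))]
for a in r+b: print(a[0],[int(v) for v in a[1]])
print('red',tri([ray(q,a[0]) for q,a in zip((w,S),r)]),'blue',tri([ray(q,a[0]) for q,a in zip((w,S),b)]))
W=np.array(w['img']);
for z in(.225,.231,.235,.24):
  a,c=onz(w,r[0][0],z),onz(w,b[0][0],z); print(z,a,c,np.linalg.norm(a-c))
for n in ['block_left','block_right','socket1','tube_red','tube_red_cap']:
    q=ctrl.spot_point(w,n); print(n,[(np.round(a['at'],1),round(a['score'],2),onz(w,a['at'],.162).round(4)) for a in q[:1]])
cv2.imwrite('pics/w5.png',cv2.resize(w['img'][130:240,150:420],(800,326))[:,:,::-1])
```

```text
11.8167 [0.5434 0.0603 0.3611] [-180.    -0.  -169.1]
[255.1 196.8] [239, 181, 33, 33, 854]
[257.6 154.3] [251, 150, 14, 10, 114]
[313.5 187.7] [297, 172, 34, 33, 867]
[246.5 147.5] [242, 145, 10, 6, 31]
red (array([0.55029042, 0.06305901, 0.23362018]), [0.6, 0.6]) blue (array([0.52826827, 0.12031937, 0.2361664 ]), [0.3, 0.3])
0.225 [0.55196497 0.06355841 0.225     ] [0.53003596 0.1233546  0.225     ] 0.0636903860578916
0.231 [0.55039748 0.06321884 0.231     ] [0.5289427  0.12172191 0.231     ] 0.0623130515038546
0.235 [0.54935249 0.06299246 0.235     ] [0.52821386 0.12063345 0.235     ] 0.06139482846782997
0.24 [0.54804625 0.06270949 0.24      ] [0.52730281 0.11927288 0.24      ] 0.06024704967279915
block_left [(array([373.8, 201.3]), 0.83, array([0.5443, 0.2243, 0.162 ]))]
block_right [(array([228.5, 201.2]), 0.96, array([0.5812, 0.0333, 0.162 ]))]
socket1 [(array([299.1, 197.3]), 0.94, array([0.5579, 0.1249, 0.162 ]))]
tube_red [(array([256.5, 203.4]), 0.83, array([0.5771, 0.0707, 0.162 ]))]
tube_red_cap [(array([254.1, 194.5]), 0.76, array([0.5656, 0.0652, 0.162 ]))]
```

View pics/w5.png

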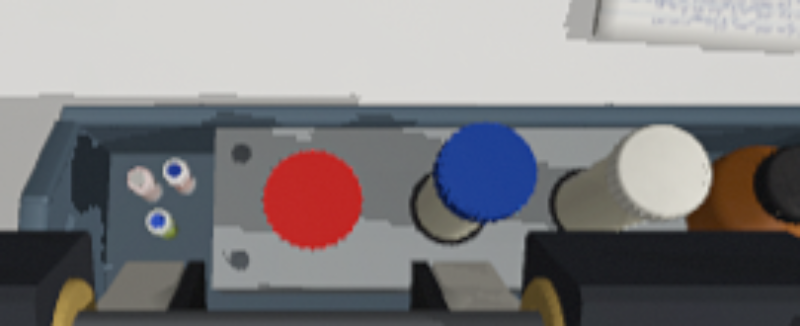

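Call:
apply_moves([
  [[1, 0.3, -4], 0, 0.545],
  [[1, 0.3, -8], 0, 0.545],
  [[1, 0.3, -10], 0, 0.545],
  [[1, 0.3, -11], 0, 0.545],
  [[1, 0.3, -12], 0, 0.545],
  [[1, 0.3, -13], 0, 0.545],
  [[1, 0.3, -13.8], 0, 0.545],
  [[1, 0.3, -13.8], 0, 0.545],
  [[1, 0.3, -13.8], 0, 0.545],
  [[1, 0.3, -13.8], 0, 1],
  [[1, 0.3, -13.8], 0, 1],
  [[1, 0.3, -13.8], 0, 1],
])

```text
clock: 13.07
tool_pos: [0.5539, 0.0635, 0.2245]
orientation: [180.0, 0.1, -169.1]
force: [-1.8, -0.4, 2.6]
opening: 0.0321
gripper_force: 30.0
```

Run:
```python
from h import *
for i in range(2): w=snap('wrist')
o=ctrl.get_obs();print({k:np.round(o[k],4) for k in('clock','tool_pos','force','moment','opening','gripper_force')})
a=red(w,(200,150,310,340));print(a[0],[int(v) for v in a[1]],proj(w,o['tool_pos']+[0,0,.008]))
```

```text
{'clock': np.float64(13.1667), 'tool_pos': array([0.5539, 0.0635, 0.2245]), 'force': array([-1.7017,  0.2548,  5.4717]), 'moment': array([ 0.1384,  0.5629, -0.0389]), 'opening': np.float64(0.0316), 'gripper_force': np.float64(30.0006)}
[253.6 224.5] [223, 210, 62, 25, 1119] (np.float64(253.70010710791345), np.float64(248.23349823144787))
```

Call:
apply_moves([
  [[-0.2, 0, 0], 0, 1],
  [[-0.4, -0.1, -0.1], 0, 1],
  [[-0.4, -0.1, -0.1], 0, 1],
  [[-0.33, -0.43, -0.08], 0.1, 1],
  [[-0.33, -0.43, -0.08], 0.1, 1],
  [[-0.41, -0.1, -0.06], 0, 1],
  [[-0.47, 0.23, -0.04], -0.1, 1],
  [[-0.47, 0.23, -0.04], -0.1, 1],
  [[-0.43, -0.1, -0.02], 0, 1],
  [[-0.37, -0.43, 0], 0.1, 1],
  [[-0.37, -0.43, 0], 0.1, 1],
  [[-0.45, -0.1, 0.02], 0, 1],
  [[-0.5, 0.23, 0.04], -0.1, 1],
  [[-0.5, 0.23, 0.04], -0.1, 1],
  [[-0.47, -0.1, 0.06], 0, 1],
  [[-0.41, -0.43, 0.08], 0.1, 1],
  [[-0.41, -0.43, 0.08], 0.1, 1],
  [[-0.49, -0.1, 0.1], 0, 1],
  [[-0.49, -0.1, 0.1], 0, 1],
])

```text
clock: 14.75
tool_pos: [0.5483, 0.0625, 0.224]
orientation: [-180.0, -0.1, -169.4]
force: [1.2, -1.9, -4.4]
opening: 0.0317
gripper_force: 30.0
```

```bash
cat > q.py <<'E'
from h import *
for i in range(2): w=snap('wrist')
S=snap('side')
o=ctrl.get_obs();print({k:np.round(o[k],4).tolist() for k in('clock','tool_pos','orientation','force','moment','opening','gripper_force')})
a=red(w,(200,150,310,340));print(a[0],[int(v) for v in a[1]],proj(w,o['tool_pos']+[0,0,.008]))
cv2.imwrite('pics/q.png',np.hstack([cv2.resize(S['img'][110:200,210:300],(400,400)),cv2.resize(w['img'][140:290,180:330],(400,400))])[:,:,::-1])
E
python3 q.py
```

```text
{'clock': 14.9, 'tool_pos': [0.5484, 0.0623, 0.224], 'orientation': [-179.9985, -0.0501, -168.9871], 'force': [2.591, -0.8453, -6.0234], 'moment': [-0.5084, -0.9813, -0.1298], 'opening': 0.0316, 'gripper_force': 29.9993}
[253.5 224.4] [223, 210, 62, 25, 1140] (np.float64(253.60432663607958), np.float64(248.2508773214695))
```

View pics/q.png

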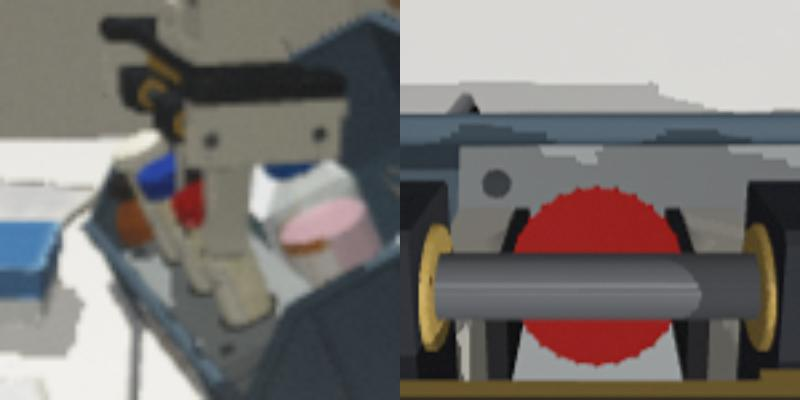

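Call:
apply_moves([
  [[-0.06, 0.33, 0.02], -0.1, 1],
  [[-0.06, 0.33, 0.02], -0.1, 1],
  [[-0.01, 0, 0.04], 0, 1],
  [[0.05, -0.33, 0.06], 0.1, 1],
  [[0.05, -0.33, 0.06], 0.1, 1],
  [[-0.03, 0, 0.08], 0, 1],
  [[-0.1, 0.33, 0.1], -0.1, 1],
  [[-0.1, 0.33, 0.1], -0.1, 1],
  [[-0.05, 0, 0.12], 0, 1],
  [[0.01, -0.34, 0.14], 0.1, 1],
  [[0.01, -0.34, 0.14], 0.1, 1],
  [[-0.07, -0.01, 0.17], 0, 1],
  [[-0.13, 0.32, 0.19], -0.1, 1],
  [[-0.13, 0.32, 0.19], -0.1, 1],
  [[-0.09, -0.01, 0.22], 0, 1],
  [[-0.03, -0.34, 0.24], 0.1, 1],
  [[-0.03, -0.34, 0.24], 0.1, 1],
  [[-0.11, -0.02, 0.27], 0, 1],
  [[-0.11, -0.02, 0.27], 0, 1],
])

```text
clock: 16.48
tool_pos: [0.5476, 0.0624, 0.2274]
orientation: [-180.0, 0.0, -169.4]
force: [1.7, -1.0, -2.5]
opening: 0.032
gripper_force: 30.0
```

```bash
python3 q.py
```

```text
{'clock': 16.6333, 'tool_pos': [0.5476, 0.0622, 0.2274], 'orientation': [-179.9982, 0.0068, -168.9653], 'force': [1.0506, -1.7754, -2.7489], 'moment': [-0.5658, -0.7082, -0.1594], 'opening': 0.0318, 'gripper_force': 29.9997}
[253.5 224.4] [223, 210, 62, 25, 1139] (np.float64(253.55863380033878), np.float64(248.1977569481608))
```

Call:
apply_moves([
  [[-0.06, 0.33, 0.03], -0.1, 1],
  [[-0.06, 0.33, 0.03], -0.1, 1],
  [[-0.02, 0, 0.06], 0, 1],
  [[0.03, -0.33, 0.09], 0.1, 1],
  [[0.03, -0.33, 0.09], 0.1, 1],
  [[-0.05, 0, 0.12], 0, 1],
  [[-0.12, 0.33, 0.15], -0.1, 1],
  [[-0.12, 0.33, 0.15], -0.1, 1],
  [[-0.08, 0, 0.18], 0, 1],
  [[-0.02, -0.34, 0.21], 0.1, 1],
  [[-0.02, -0.34, 0.21], 0.1, 1],
  [[-0.1, -0.01, 0.24], 0, 1],
  [[-0.17, 0.32, 0.27], -0.1, 1],
  [[-0.17, 0.32, 0.27], -0.1, 1],
  [[-0.13, -0.01, 0.3], 0, 1],
  [[-0.07, -0.35, 0.33], 0.1, 1],
  [[-0.07, -0.35, 0.33], 0.1, 1],
  [[-0.15, -0.02, 0.36], 0, 1],
  [[-0.15, -0.02, 0.36], 0, 1],
])

```text
clock: 18.22
tool_pos: [0.546, 0.0622, 0.231]
orientation: [180.0, 0.0, -169.4]
force: [2.2, -0.9, -3.1]
opening: 0.0318
gripper_force: 30.0
```

```bash
python3 q.py
```

```text
{'clock': 18.3667, 'tool_pos': [0.546, 0.062, 0.231], 'orientation': [179.9996, 0.0061, -168.964], 'force': [1.4596, -0.9219, -2.3971], 'moment': [-0.4573, -0.6969, -0.2511], 'opening': 0.0321, 'gripper_force': 29.9998}
[253.6 224.4] [223, 210, 62, 25, 1136] (np.float64(253.54527362068313), np.float64(248.17819314220432))
```

Call:
apply_moves([
  [[-0.06, 0.33, 0.03], -0.1, 1],
  [[-0.06, 0.33, 0.03], -0.1, 1],
  [[-0.02, 0, 0.06], 0, 1],
  [[0.03, -0.33, 0.09], 0.1, 1],
  [[0.03, -0.33, 0.09], 0.1, 1],
  [[-0.05, 0, 0.12], 0, 1],
  [[-0.12, 0.33, 0.15], -0.1, 1],
  [[-0.12, 0.33, 0.15], -0.1, 1],
  [[-0.08, 0, 0.18], 0, 1],
  [[-0.02, -0.34, 0.22], 0.1, 1],
  [[-0.02, -0.34, 0.22], 0.1, 1],
  [[-0.12, -0.01, 0.26], 0, 1],
  [[-0.19, 0.32, 0.3], -0.1, 1],
  [[-0.19, 0.32, 0.3], -0.1, 1],
  [[-0.15, -0.01, 0.35], 0, 1],
  [[-0.1, -0.35, 0.39], 0.1, 1],
  [[-0.1, -0.35, 0.39], 0.1, 1],
  [[-0.18, -0.02, 0.43], 0, 1],
  [[-0.18, -0.02, 0.43], 0, 1],
])

```text
clock: 19.95
tool_pos: [0.5442, 0.0621, 0.2352]
orientation: [180.0, 0.0, -169.4]
force: [-0.0, -1.3, 0.3]
opening: 0.0318
gripper_force: 30.0
```

```bash
python3 q.py
```

```text
{'clock': 20.1, 'tool_pos': [0.5442, 0.0618, 0.2351], 'orientation': [-180.0, -0.0037, -168.9635], 'force': [0.397, -0.7983, 0.9863], 'moment': [-0.5209, -0.2416, -0.0772], 'opening': 0.0316, 'gripper_force': 30.0002}
[253.6 224.5] [223, 210, 62, 25, 1135] (np.float64(253.52346060737045), np.float64(248.15277551884387))
```

Call:
apply_moves([
  [[-0.06, 0.33, 0.05], -0.1, 1],
  [[-0.05, 0, 0.1], 0, 1],
  [[0.0, -0.33, 0.15], 0.1, 1],
  [[-0.08, 0, 0.2], 0, 1],
  [[-0.16, -0.03, 0.4], 0, 1],
  [[-0.28, -0.05, 0.7], 0, 1],
  [[-0.42, -0.08, 1.0], 0, 1],
  [[-0.58, -0.11, 1.4], 0, 1],
  [[-0.75, -0.14, 1.8], 0, 1],
])

```text
clock: 20.85
tool_pos: [0.5364, 0.0604, 0.2535]
orientation: [180.0, -0.0, -169.0]
force: [-0.3, -0.2, -0.6]
opening: 0.0318
gripper_force: 30.0
```

Call:
apply_moves([
  [[-0.3, -0.06, 0.8], 0, 1],
  [[-0.7, -0.12, 1.7], 0, 1],
  [[-1.1, -0.2, 2.7], 0, 1],
  [[-1.5, -0.28, 3.7], 0, 1],
  [[-1.9, -0.36, 4.7], 0, 1],
  [[-2.3, -0.43, 5.7], 0, 1],
  [[-2.7, -0.5, 7], 0, 1],
  [[-3, -0.5, 9], 0, 1],
  [[-3, -0.5, 11], 0, 1],
  [[-3, -0.5, 13], 0, 1],
  [[-3, -0.5, 13], 0, 1],
  [[-3, -0.5, 13], 0, 1],
])

```text
clock: 21.85
tool_pos: [0.5068, 0.0555, 0.3848]
orientation: [180.0, 0.2, -169.1]
force: [0.4, 0.1, -1.4]
opening: 0.0319
gripper_force: 30.0
```

Run:
```python
from h import *
import pickle
w=snap('wrist');S=snap('side');t=snap('top');o=ctrl.get_obs()
pickle.dump((w,S,t),open('w6.pkl','wb'))
print({k:np.round(o[k],4).tolist() for k in('clock','tool_pos','orientation','force','opening')})
for n in ['block_left','block_right','rack','hole0','hole2','hole3','hole5']:
  for q,m in((S,'S'),(t,'t'),(w,'w')):
    r=ctrl.search_frame(q,n) if 0 else ctrl.spot_point(q,n); print(n,m,[(np.round(a['at'],1).tolist(),round(a['score'],2)) for a in r[:6]])
  if n=='block_right': pass
im=np.hstack([cv2.resize(S['img'][50:250,160:360],(400,400)),cv2.resize(t['img'][180:250,300:390],(400,311),interpolation=cv2.INTER_CUBIC)[0:311].copy().repeat(1,0) if 0 else cv2.copyMakeBorder(cv2.resize(t['img'][180:250,300:390],(400,311),interpolation=cv2.INTER_CUBIC),0,89,0,0,0)])
cv2.imwrite('pics/m.png',im[:,:,::-1])
```

```text
{'clock': 22.0, 'tool_pos': [0.5062, 0.0553, 0.3824], 'orientation': [179.9999, -0.0773, -169.067], 'force': [0.4077, 0.0848, -0.9336], 'opening': 0.0317}
block_left S []
block_left t [([132.3, 193.8], 0.41), ([339.7, 216.7], 0.26)]
block_left w []
block_right S [([270.0, 185.3], 0.83)]
block_right t [([371.1, 216.3], 0.67)]
block_right w [([226.1, 219.6], 0.69)]
rack S [([249.0, 330.2], 0.79)]
rack t [([341.1, 215.5], 0.61)]
rack w [([80.0, 122.2], 0.76)]
hole0 S [([253.7, 281.5], 0.94), ([227.8, 288.4], 0.72), ([262.7, 297.3], 0.72), ([248.7, 321.7], 0.68), ([237.9, 302.9], 0.63), ([248.1, 160.6], 0.63)]
hole0 t [([336.5, 230.4], 0.98), ([343.5, 205.9], 0.93), ([352.3, 224.0], 0.79), ([361.6, 199.7], 0.75), ([328.4, 211.6], 0.7), ([367.7, 216.1], 0.61)]
hole0 w [([86.7, 131.0], 0.85), ([77.4, 101.2], 0.83), ([58.6, 139.3], 0.83), ([17.6, 109.4], 0.79), ([44.9, 104.4], 0.72), ([27.8, 141.3], 0.59)]
hole2 S [([253.7, 281.5], 0.94), ([227.8, 288.4], 0.72), ([262.7, 297.3], 0.72), ([248.7, 321.7], 0.68), ([237.9, 302.9], 0.63), ([248.1, 160.6], 0.63)]
hole2 t [([336.5, 230.4], 0.98), (
[... 468 characters left out ...]
0.93), ([352.3, 224.0], 0.79), ([361.6, 199.7], 0.75), ([328.4, 211.6], 0.7), ([367.7, 216.1], 0.61)]
hole3 w [([86.7, 131.0], 0.85), ([77.4, 101.2], 0.83), ([58.6, 139.3], 0.83), ([17.6, 109.4], 0.79), ([44.9, 104.4], 0.72), ([27.8, 141.3], 0.59)]
hole5 S [([253.7, 281.5], 0.94), ([227.8, 288.4], 0.72), ([262.7, 297.3], 0.72), ([248.7, 321.7], 0.68), ([237.9, 302.9], 0.63), ([248.1, 160.6], 0.63)]
hole5 t [([336.5, 230.4], 0.98), ([343.5, 205.9], 0.93), ([352.3, 224.0], 0.79), ([361.6, 199.7], 0.75), ([328.4, 211.6], 0.7), ([367.7, 216.1], 0.61)]
hole5 w [([86.7, 131.0], 0.85), ([77.4, 101.2], 0.83), ([58.6, 139.3], 0.83), ([17.6, 109.4], 0.79), ([44.9, 104.4], 0.72), ([27.8, 141.3], 0.59)]
```

View pics/m.png

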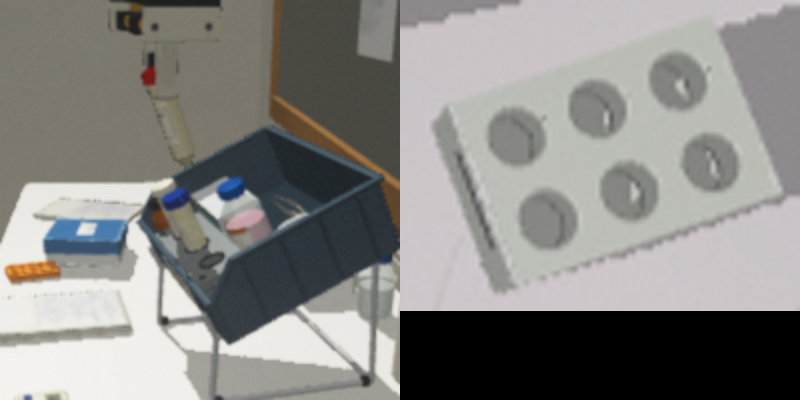

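Run:
```python
from h import *
import pickle
w,S,t=pickle.load(open('w6.pkl','rb'))
P=[(326.1,210.6),(344.3,204.3),(362.3,198),(333.1,229.3),(351.3,222.8),(369.8,216.2)]
H=np.array([onz(t,p,.068) for p in P]);print('top',H.round(4).tolist())
print('side',[onz(S,p,.068).round(4).tolist()[:2] for p in [(253.7,281.5),(227.8,288.4),(262.7,297.3),(248.7,321.7),(237.9,302.9)]])
d=H[2]-H[0]; print('spacing',np.linalg.norm(H[1]-H[0]),np.linalg.norm(H[3]-H[0]),'center',H.mean(0))
print('wrist',[onz(w,p,.068).round(3).tolist()[:2] for p in [(86.7,131),(77.4,101.2),(58.6,139.3),(17.6,109.4),(44.9,104.4),(27.8,141.3)]])
# tilt: tip pixel in side
tcp=np.array([.5062,.0553,.3824]); n=np.array([-.187,.982,0])
o,dd=ray(S,(253.5,131)); k=n@(tcp-o)/(n@dd); tip=o+k*dd
g=S['img'][105:150,225:275]
print('tip',tip,'len',np.linalg.norm(tip-tcp-[0,0,.002]),'tilt',np.degrees(np.arctan2((tip-tcp)[:2]@[.982,.187],tcp[2]+.002-tip[2])))
```

```text
top [[0.5102, -0.2331, 0.068], [0.5256, -0.2804, 0.068], [0.5411, -0.3276, 0.068], [0.4624, -0.2481, 0.068], [0.478, -0.2952, 0.068], [0.4939, -0.3433, 0.068]]
side [[0.5148, -0.2276], [0.4657, -0.2456], [0.5259, -0.2783], [0.4959, -0.3412], [0.4815, -0.2904]]
spacing 0.0498010280070893 0.05013844757214842 center [ 0.50185677 -0.28796093  0.068     ]
wrist [[0.505, -0.231], [0.46, -0.248], [0.528, -0.278], [0.492, -0.345], [0.475, -0.3], [0.542, -0.329]]
tip [0.5403926  0.06181122 0.29084152] len 0.09982343519718968 tilt 20.40034600397302
```

Call:
apply_moves([
  [[-0.5, -4, 0], 0, 1],
  [[-1, -8, 0], 0, 1],
  [[-1.2, -12, 0], 0, 1],
  [[-1.5, -16, 0], 0, 1],
  [[-1.7, -20, 0], 0, 1],
  [[-2, -24, 0], 0, 1],
  [[-2.1, -28, 0], 0, 1],
  [[-2.2, -32, -2], 0, 1],
  [[-2.2, -34.2, -5], 0, 1],
  [[-2.2, -34.2, -9], 0, 1],
  [[-2.2, -34.2, -13], 0, 1],
  [[-2.2, -34.2, -17], 0, 1],
  [[-2.2, -34.2, -18], 0, 1],
  [[-2.2, -34.2, -18], 0, 1],
  [[-2.2, -34.2, -18], 0, 1],
  [[-2.2, -34.2, -18], 0, 1],
])

```text
clock: 24.38
tool_pos: [0.4865, -0.2871, 0.2061]
orientation: [-179.9, 0.2, -169.0]
force: [-0.5, -0.6, -1.6]
opening: 0.0318
gripper_force: 30.0
```

Run:
```python
from h import *
for i in range(3): t=snap('top')
S=snap('side');o=ctrl.get_obs()
import pickle; pickle.dump((S,t),open('w7.pkl','wb'))
print({k:np.round(o[k],4).tolist() for k in('clock','tool_pos','orientation','force','opening')})
print('hole proj side',[np.round(proj(S,[.526+a,-.279+b,.068])).tolist() for a,b in((0,0),(.0165,0),(-.0165,0))])
a=cv2.resize(S['img'][200:350,180:330],(600,600),interpolation=cv2.INTER_CUBIC)
cv2.imwrite('pics/r.png',a[:,:,::-1])
```

```text
{'clock': 24.5833, 'tool_pos': [0.4856, -0.2867, 0.205], 'orientation': [-179.9221, 0.1639, -169.0474], 'force': [0.604, -0.1413, -1.1658], 'opening': 0.0317}
hole proj side [[263.0, 298.0], [272.0, 297.0], [253.0, 298.0]]
```

View pics/r.png

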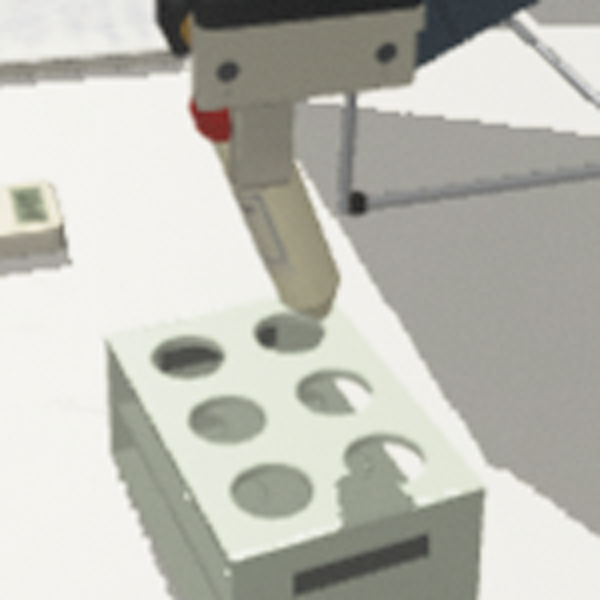

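Call:
apply_moves([
  [[0.5, 0.1, -1.5], 0, 1],
  [[1, 0.2, -3], 0, 1],
  [[1.1, 0.2, -4], 0, 1],
  [[1.2, 0.2, -4.5], 0, 1],
  [[1.5, 0.3, -4.5], 0, 1],
  [[1.8, 0.4, -4.5], 0, 1],
  [[2.1, 0.4, -4.5], 0, 1],
  [[2.4, 0.5, -4.5], 0, 1],
  [[2.4, 0.5, -4.5], 0, 1],
])

```text
clock: 25.33
tool_pos: [0.5095, -0.2818, 0.1589]
orientation: [-180.0, 0.0, -169.0]
force: [-0.8, -0.9, -0.2]
opening: 0.032
gripper_force: 30.0
```

Call:
apply_moves([
  [[0.3, 0, 0], 0, 1],
  [[0.6, 0.1, 0], 0, 1],
  [[0.9, 0.2, 0], 0, 1],
  [[1.2, 0.2, 0], 0, 1],
  [[1.5, 0.3, 0], 0, 1],
  [[1.9, 0.4, 0], 0, 1],
  [[1.9, 0.4, 0], 0, 1],
  [[1.9, 0.4, 0], 0, 1],
])

```text
clock: 26.0
tool_pos: [0.5282, -0.2777, 0.1583]
orientation: [-180.0, 0.0, -169.1]
force: [-1.2, -1.6, 5.0]
opening: 0.0317
gripper_force: 30.0
```

```bash
cat > tl.py <<'E'
from h import *
for i in range(2): S=snap('side')
o=ctrl.get_obs()
print({k:np.round(o[k],4).tolist() for k in('clock','tool_pos','orientation','force','opening')})
# tube edges vs. rack top: cream rows between fingers and rack
g=S['img'].astype(int)
for r in range(215,312,6):
    row=g[r,225:300]; m=(row[:,0]-row[:,2]>18)&(row[:,0]>90); c=np.where(m)[0]+225
    print(r,(c.min(),c.max(),len(c)) if len(c) else None, end=' ')
p=o['tool_pos']; print('\naxis if vertical',[np.round(proj(S,[p[0],p[1],z]),1).tolist() for z in (.068,.09,.12,.15)])
E
python3 tl.py
```

```text
{'clock': 26.1, 'tool_pos': [0.5278, -0.2777, 0.1583], 'orientation': [-179.986, 0.0114, -169.0639], 'force': [-1.7501, -1.9935, 4.7217], 'opening': 0.0318}
215 (np.int64(242), np.int64(243), 2) 221 None 227 None 233 (np.int64(254), np.int64(256), 3) 239 None 245 (np.int64(252), np.int64(258), 7) 251 (np.int64(253), np.int64(259), 7) 257 (np.int64(256), np.int64(262), 7) 263 (np.int64(256), np.int64(262), 7) 269 (np.int64(258), np.int64(272), 15) 275 (np.int64(258), np.int64(272), 13) 281 (np.int64(258), np.int64(272), 13) 287 (np.int64(258), np.int64(273), 10) 293 (np.int64(258), np.int64(273), 16) 299 (np.int64(260), np.int64(271), 12) 305 None 311 None 
axis if vertical [[263.8, 297.1], [264.0, 286.4], [264.2, 271.6], [264.5, 256.2]]
```

Call:
apply_moves([
  [[0, 0, -0.5], 0, 1],
  [[0, 0, -1], 0, 1],
  [[0, 0, -1.5], 0, 1],
  [[0, 0, -1.5], 0, 1],
])

```text
clock: 26.43
tool_pos: [0.5268, -0.2773, 0.1413]
orientation: [179.9, -0.1, -169.1]
force: [-0.6, -1.5, -2.4]
opening: 0.0317
gripper_force: 30.0
```

```bash
python3 tl.py
```

```text
{'clock': 26.5333, 'tool_pos': [0.5272, -0.2774, 0.1422], 'orientation': [179.9486, -0.0807, -169.0815], 'force': [-0.8128, -0.5066, -2.1905], 'opening': 0.0319}
215 (np.int64(257), np.int64(257), 1) 221 (np.int64(243), np.int64(279), 9) 227 (np.int64(243), np.int64(244), 2) 233 None 239 None 245 (np.int64(254), np.int64(256), 3) 251 (np.int64(253), np.int64(257), 5) 257 (np.int64(252), np.int64(257), 6) 263 (np.int64(254), np.int64(262), 9) 269 (np.int64(255), np.int64(262), 8) 275 (np.int64(256), np.int64(261), 6) 281 (np.int64(261), np.int64(271), 10) 287 (np.int64(257), np.int64(271), 13) 293 (np.int64(257), np.int64(271), 13) 299 (np.int64(257), np.int64(271), 15) 305 None 311 None 
axis if vertical [[263.4, 297.0], [263.6, 286.4], [263.9, 271.5], [264.2, 256.2]]
```

Forces are small, so I keep lowering.

Call:
apply_moves([
  [[0, 0, -0.5], 0, 1],
  [[0, 0, -1], 0, 1],
  [[0, 0, -1.5], 0, 1],
  [[0, 0, -2], 0, 1],
  [[0, 0, -2.4], 0, 1],
  [[0, 0, -2.4], 0, 1],
])

```text
clock: 27.03
tool_pos: [0.5274, -0.2775, 0.1181]
orientation: [180.0, -0.1, -169.1]
force: [-1.2, -0.7, -1.1]
opening: 0.032
gripper_force: 30.0
```

Call:
apply_moves([
  [[0, 0, -0.2], 0, 1],
  [[0, 0, -0.2], 0, 0.7],
  [[0, 0, -0.2], 0, 0.4],
  [[0, 0, -0.2], 0, 0.3],
  [[0, 0, -0.2], 0, 0.3],
  [[0, 0, -0.2], 0, 0.3],
])

```text
clock: 27.53
tool_pos: [0.5282, -0.2776, 0.1175]
orientation: [-180.0, 0.1, -169.1]
force: [-0.4, -0.4, 0.6]
opening: 0.053
gripper_force: 0.0
```

```bash
python3 tl.py
python3 - <<'E'
from h import *
S=snap('side')
a=red(S,(235,200,300,300));print(a, [np.round(proj(S,[.526,-.279,z])).tolist() for z in(.110,.116,.122)])
E
```

```text
{'clock': 27.6333, 'tool_pos': [0.528, -0.2776, 0.1174], 'orientation': [-179.9885, 0.0356, -169.0625], 'force': [-0.3729, -0.0629, 0.2731], 'opening': 0.0589}
215 (np.int64(253), np.int64(254), 2) 221 None 227 None 233 (np.int64(241), np.int64(288), 5) 239 (np.int64(255), np.int64(255), 1) 245 None 251 None 257 None 263 (np.int64(256), np.int64(258), 3) 269 (np.int64(254), np.int64(258), 5) 275 (np.int64(251), np.int64(258), 8) 281 (np.int64(252), np.int64(265), 14) 287 (np.int64(254), np.int64(265), 12) 293 (np.int64(255), np.int64(266), 12) 299 (np.int64(257), np.int64(270), 9) 305 None 311 None 
axis if vertical [[263.8, 297.0], [264.0, 286.4], [264.3, 271.5], [264.6, 256.2]]
(array([257.7, 279.4]), (np.int32(252), np.int32(269), np.int32(13), np.int32(17), np.int32(110))) [[263.0, 277.0], [263.0, 274.0], [263.0, 271.0]]
```

Call:
apply_moves([
  [[0, 0, 1], 0, 0.2],
  [[0, 0, 3], 0, 0.2],
  [[0, 0, 6], 0, 0.1],
  [[0, 0, 10], 0, 0],
  [[0, 0, 14], 0, 0],
  [[0, 0, 14], 0, 0],
  [[0, 0, 14], 0, 0],
])

```text
clock: 28.27
tool_pos: [0.5291, -0.278, 0.2613]
orientation: [-179.8, 0.3, -169.1]
force: [-0.2, -1.0, -1.6]
opening: 0.0868
gripper_force: 0.0
```

Run:
```python
from h import *
for i in range(2): w=snap('wrist')
S=snap('side');t=snap('top');o=ctrl.get_obs();print(o['clock'],o['tool_pos'].round(4),o['force'].round(1))
R=[]
for q,b in((S,(235,200,300,310)),(w,(150,100,360,330)),(t,(320,180,380,230))):
  try:
    a=red(q,b);print(a[0],[int(v) for v in a[1]]);R.append(ray(q,a[0]))
  except Exception as e: print('none')
print(tri(R),tri(R[:2])); print([np.round(proj(q,[.526,-.279,.118])).tolist() for q in (S,w,t)])
for q,m in((t,'t'),(S,'S')):
  for n in('block_left','block_right','bottle','film_box'):
    print(n,m,[(np.round(a['at'],1).tolist(),round(a['score'],2)) for a in ctrl.spot_point(q,n)[:2]])
```

```text
28.4667 [ 0.5271 -0.2774  0.2563] [-0.4 -0.2  0.5]
[261.7 276.7] [252, 268, 20, 18, 279]
[245.4 179.2] [230, 164, 32, 32, 786]
[354.7 206.2] [348, 202, 12, 8, 37]
(array([ 0.51833332, -0.29066354,  0.11878975]), [3.6, 3.7, 6.5]) (array([ 0.52191411, -0.28815857,  0.11666201]), [0.4, 0.4])
[[263.0, 273.0], [253.0, 185.0], [349.0, 201.0]]
block_left t [([130.8, 195.3], 0.91), ([344.6, 204.7], 0.21)]
block_right t [([219.9, 174.3], 0.72)]
bottle t [([173.0, 151.7], 0.63)]
film_box t [([131.8, 158.7], 0.89)]
block_left S [([248.1, 160.2], 0.48)]
block_right S [([271.5, 187.1], 0.52)]
bottle S []
film_box S []
```

```bash
python3 -c "
from plant import ctrl
print(ctrl.close_job())"
```

```text
the job is handed in; nothing more can be done
None
```

The red-capped tube came out of its socket by twisting and now stands released in a rack hole, fully home by camera height and leaning about 0.1 rad. The block, bottle and carton showed no movement in the images; I didn't re-measure the blue and white tubes afterwards. The job is handed in at about 29 s, with no score returned.

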